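# Load a copper seal in the flange test clamp, four clicks

## Task

Put the copper gasket under test load for a leak reading: wind the handwheel of the flange clamp clockwise until the blank flange on the carriage is firmly up against the gasket, then take the chrome ratchet lever on the head and pull it counter-clockwise exactly four clicks from its rest stop, never over into a fifth. The lever springs back if it is let go, so finish holding it still in the fourth notch with the fingers, the blank still against the gasket, and leave the loose things lying on the shelf where they are.

Things in the scene. Friction and masses are not known exactly. Their poses are not given: they have to be found in the camera images.
- wheel_hub (a point): Centre of the chrome handwheel (rim 114 mm across, 14 mm thick) on its upright axis, at rim height, on the gearbox at the bed's right-hand end seen from the robot. Clockwise from above moves the carriage 25 mm per turn to the gasket; about 0.5 to 2 turns are needed. Turns lightly (about 1.5 N at the crank), stays where it is left, stops hard when the blank meets the gasket.
- crank_grip (a point): Grip point of the upright black crank handle on the handwheel's rim: a cylinder 21 mm in diameter and 50 mm tall, revolving freely on its own pin, 50 mm from the wheel's axis. The point lies on the handle's axis, 16 mm below its top and 37 mm above the top of the rim. Its orientation means nothing.
- handwheel (a joint): Angle of the handwheel (rad), growing clockwise seen from above; the start differs. 0.00398 m of carriage travel per rad.
- carriage: Grey carriage that slides on the bed's ways along the bed's y, driven by the handwheel; carries the upright stainless blank flange, 70 mm across. Top edge 123 mm above the shelf.
- blank_face (a point): Centre of the blank flange's front face, 88 mm above the shelf; the face looks along the carriage's +y.
- gasket_face (a point): Centre of the exposed face of the greenish copper gasket (48 mm across) on the head's flange, 88 mm above the shelf: the stop that the blank meets. Axes as the head's: +y points along the bed away from the carriage. The blank touches when its face reaches this point's y; the start gap is 12 to 48 mm.
- head: Fixed grey head, 110 by 56 mm and 123 mm high, bolted to the bed at a place that differs; origin on the shelf plane under the lever's pivot, +y along the bed away from the carriage, +z up. The brass rod with a red ring at its back only shows the load, about 2 mm further out per click.
- lever: Chrome ratchet lever on the head, turning about an upright axis; origin on the pivot axis 128 mm above the shelf, +x along the arm to its handle. Starts at its rest stop; pull it counter-clockwise seen from above (towards the robot), about 0.8 rad to notch 4, 1.3 rad at most. A spring resists with about 6 N at the handle and swings it back if let go.
- lever_pivot (a point): On the lever's pivot axis, 184 mm above the shelf, level with lever_grip.
- lever_grip (a point): Grip point of the lever's upright knurled chrome handle: a cylinder 20 mm in diameter reaching from 154 to 208 mm above the shelf, 125 mm from the pivot axis. The point lies on the handle's axis, 184 mm above the shelf. Turns with the lever.
- quadrant: Fixed brass quadrant under the lever: seven raised ridges with six notches between them; origin on the pivot axis 128 mm above the shelf, +x points at the fourth notch. Its angle on the head differs between starts by up to 0.1 rad either way, so the free run before the first ridge differs.
- roller (a point): Tip of the lever's sprung detent plunger, 80 mm from the pivot. It runs free first, then each ridge crossed is one click, a drop into the next notch. Resistance at the handle jumps to about 10 N at the foot of each ridge, falls steadily to about 3 N just before the drop, and in the notch jumps up again. Notches are 0.17 rad apart (13.6 mm here, 21 mm at the handle).
- notch4 (a point): Middle of the fourth notch of the quadrant, 80 mm from the pivot; the roller is in this notch after four clicks.
- bolt_a: Loose stainless carriage bolt, 80 mm long, lying; to be left alone.
- bolt_b: The other loose stainless carriage bolt; to be left alone.
- spare_gasket: Loose greenish copper gasket ring, 48 mm across, 4 mm thick; to be left alone.
- red_pin: Loose red anodized alignment pin, 72 mm long, lying; to be left alone.
- ratchet_tool: Loose chrome ratchet wrench, about 210 mm long, lying; to be left alone.

How it is judged:
By the outcome, as a careful person would: the job done as asked, in the order asked, and still so for the second after the job is handed in, while the arm keeps its last pose, push and grip.
It also fails if it takes over 72 s, if anything falls off the work surface, if the arm or the gripper's body presses on something with over 40 N, if the wrist force passes 120 N, or if a joint passes its speed limit or range.

## Robot

A 7-joint arm with a two-finger parallel gripper is mounted at the origin on the work surface. World frame = base frame: x ahead of the robot, y to its left, z up, the work surface at z = 0. Lengths are in m, angles in rad, forces in N, time in s.
With the tool pointing down it reaches from about 0.4 to 0.925 m from the base axis. Payload 5.6 kg.
Tool frame: the origin (TCP) lies midway between the tips of the shut fingers; the grasp point (between the pads) lies arm.pinch_z behind it (arm.pinch_z is the distance from the TCP to the grasp point, in m); z points along the fingers, y is the direction in which the jaws open and shut (so a half turn about z gives the same grasp; the last joint's range is limited). The gripper opens to 85 mm and grips with 20 to 120 N. Pads are 22 mm wide; open, the fingers measure 114 mm over their backs; the gripper's body (76 mm by 85 mm) begins 54 mm behind the grasp point. The pads swing forward as they close: fully open they stand 13 mm farther back than shut.
Start: joints at [1.224, 0.468, -0.012, 1.603, 0.006, 1.071, -0.056], TCP at [0.194, -0.62, 0.231] pointing down, gripper open.
Joint ranges: [-2.53, 2.53], [-0.31, 2.02], [-1.57, 1.55], [0.28, 2.44], [-1.29, 4.43], [0.15, 1.84], [-2.92, 2.92]. Speed limits (rad/s): [2.57, 2.57, 3.14, 3.14, 3.14, 3.14, 3.14].

## Interface

Orientations are given as a unit quaternion [w, x, y, z].
In Python, from rig import observe, cams, workorder, arm gives the robot as it stands.
- The arm moves only by the tool arm_command, never from a script. Its argument "motion" is text: rows parted by semicolons, each of 7 numbers parted by spaces: the turn, a rotation vector about the tool's x, y, z as a fraction of full scale, then the shift along the tool's x, y, z as a fraction of full scale, then the opening in per cent of the stroke, from 0 (shut) to 100 (fully open). A call has 1 to 8 rows; each row shifts and turns the commanded pose from where the row before left it, along the tool's axes as they then stand; what a row does not reach is not made up. Full scale, the value 1, is 0.08 m for a shift and pi/2 rad for a turn. A row lasts 1/10 s, in which the tool goes at most 50 mm and 8.59 degrees, less where a joint would pass 70% of its speed; a pose out of reach is approached as far as the arm can. A call with a number of a shift or a turn outside -1 to 1 is refused whole. A call with a gripper value outside its range is refused whole. The fingers move at their own pace and stop on an object; the grip force is fixed at half the most. Time passes only in rows, so rows that do not move let the fingers close. It gives the time, the measured TCP pose, the force and the opening at its end, in the units of the state.
- observe(): the state, without advancing time (a new reading comes with each control period).
- cams.camera(name): name is "scene" or "top"; returns (picture, depth): 480x640x3 uint8, blue, green, red; 480x640 float32, m along the optical axis (not along the pixel's ray), 0 where there is no reading.
- cams.camera_info(name): a dict with "camera_matrix" (3x3 intrinsics, pixels), "dist_coeffs" ([k1, k2, p1, p2, k3] as OpenCV has them; the pictures are not rectified), "T" (4x4, takes a point from camera to world coordinates). Camera axes: x right, y up, looking along -z (the intrinsics and any distortion apply to the point x, -y, -z); pixel columns grow to the right and rows downward; lengths in m; the calibration is good to about 2 mm. A picture is of the moment at which its call begins. camera_info takes no time and is no camera call.
- workorder.hand_in(): hands the job in, once; it reports no verdict.
The state is a dict: "clock": time; "joints": joint angles; "joint_velocities": joint speeds; "tau": joint torques, N m; "tool_pos": TCP position; "tcp_rot": TCP orientation; "force": force on the tool from outside, world axes, zero at the start; "wrist_torque": the same for the moment, N m; "width": finger opening in m.
Only numpy, scipy, OpenCV 4.12 (cv2) and the standard library are available. Lean on these libraries where they do the work, as an engineer would, in place of code of your own. Each camera call takes 0.05 s, during which the arm holds its last target.

## Working session

There is one attempt and no reset: what is moved stays moved. The work goes in short steps, Python scripts to look and compute and a tool call to move; the robot and the scene stay as the last step left them, time stands still between calls to the robot, and variables do not carry over. Pictures are saved under pics/ and viewed, and the job is handed in when it is done.

Besides the shell and the picture viewer there is one more tool, called after "Emit:" in YAML: its name, and indented under it one key for each argument. arm_command: Moves the arm, as the interface text tells. Its arguments: {"type":"object","properties":{"motion":{"type":"string"}},"required":["motion"]}

```bash
ls; mkdir -p pics
python3 - <<'E'
from rig import observe, cams, workorder, arm
import cv2, numpy as np
print(observe()); print(arm.pinch_z)
for n in ("scene","top"):
    p,d=cams.camera(n); i=cams.camera_info(n); print(n,i)
    cv2.imwrite(f"pics/{n}0.png",p); np.save(f"pics/{n}0.npy",d)
E
```

```text
pics
{'clock': 0.0, 'joints': array([ 1.22396201,  0.4683917 , -0.0115851 ,  1.60368213,  0.00599579,
        1.07138333, -0.05632822]), 'joint_velocities': array([-0.00010315, -0.0005543 , -0.00142395, -0.00088249, -0.00028125,
       -0.00024287, -0.00142381]), 'tau': array([ 1.08398287e-04, -5.32387769e+01,  2.16911745e-02, -2.51305872e+01,
        1.14578303e-02,  7.81935698e-03,  1.16097092e-05]), 'tool_pos': array([ 0.19421688, -0.61969366,  0.23030468]), 'tcp_rot': array([-8.92318809e-04,  9.88490651e-01,  1.51279197e-01, -2.02909613e-04]), 'force': array([-0.42998802, -0.03780277, -0.03885828]), 'wrist_torque': array([-0.05915396, -0.02635373, -0.01810173]), 'width': 0.08490781236872504}
0.0187
scene {'camera_matrix': array([[578.04825676,   0.        , 318.8315957 ],
       [  0.        , 578.04825676, 238.86060897],
       [  0.        ,   0.        ,   1.        ]]), 'dist_coeffs': array([-0.04127962,  0.        ,  0.        ,  0.        ,  0.        ]), 'T': array([[ 6.28902135e-01, -6.41120884e-01,  4.39825097e-01,
         1.05311285e+00],
       [ 7.77483891e-01,  5.17906296e-01, -3.56779860e-01,
        -3.55752201e-01],
       [ 9.50832677e-04,  5.66336544e-01,  8.24173535e-01,
         1.13093726e+00],
       [ 0.00000000e+00,  0.00000000e+00,  0.00000000e+00,
         1.00000000e+00]])}
top {'camera_matrix': array([[482.81103429,   0.        , 320.08451251],
       [  0.        , 482.81103429, 233.21410564],
       [  0.        ,   0.        ,   1.        ]]), 'dist_coeffs': array([0.04312635, 0.        , 0.        , 0.        , 0.        ]), 'T': array([[-2.68603438e-02,  9.96040546e-01, -8.47452269e-02,
         4.72166083e-01],
       [-9.99634313e-01, -2.70285014e-02, -8.37357350e-04,
         7.15146167e-02],
       [-3.12457836e-03,  8.46917449e-02,  9.96402301e-01,
         9.90344446e-01],
       [ 0.00000000e+00,  0.00000000e+00,  0.00000000e+00,
         1.00000000e+00]])}
```

View pics/scene0.png

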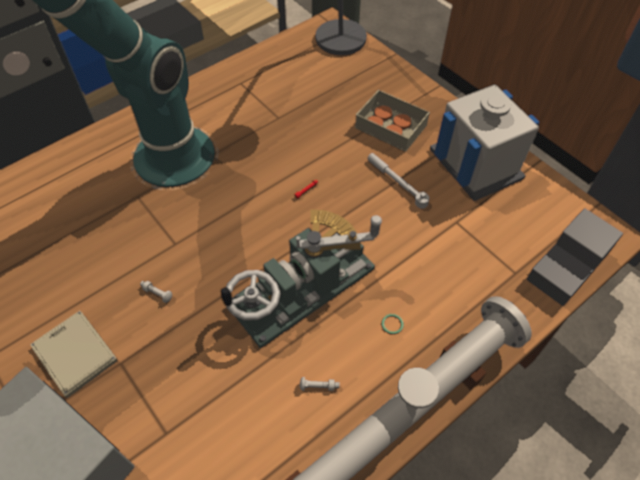

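View pics/top0.png

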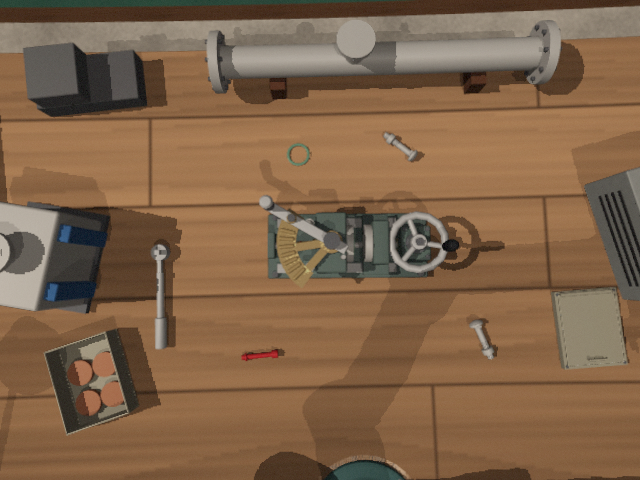

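```bash
cat > h.py <<'E'
import cv2, numpy as np
from rig import observe, cams, workorder, arm
def ray(n,u,v):
    i=cams.camera_info(n); K=i["camera_matrix"]; 
    x,y=cv2.undistortPoints(np.array([[[u,v]]],float),K,i["dist_coeffs"])[0,0]
    T=i["T"]; return T[:3,3], T[:3,:3]@np.array([x,-y,-1.])
def onz(n,u,v,z):
    o,d=ray(n,u,v); return o+d*(z-o[2])/d[2]
def dep(n,u,v,D):
    o,d=ray(n,u,v); return o+d*D[int(round(v)),int(round(u))]
def two(a,b):
    o1,d1=ray("top",*a); o2,d2=ray("scene",*b)
    s=np.linalg.lstsq(np.c_[d1,-d2],o2-o1,rcond=None)[0]
    p,q=o1+d1*s[0],o2+d2*s[1]; return (p+q)/2,np.linalg.norm(p-q)
E
python3 - <<'E'
from h import *
a=cv2.imread("pics/top0.png")[180:300,240:480]; cv2.imwrite("pics/tz.png",cv2.resize(a,None,fx=3.33,fy=3.33,interpolation=cv2.INTER_CUBIC))
a=cv2.imread("pics/scene0.png")[200:350,210:410]; cv2.imwrite("pics/sz.png",cv2.resize(a,None,fx=4,fy=4,interpolation=cv2.INTER_CUBIC))
D=np.load("pics/top0.npy")
for k,p in dict(hub=(419,242),crank=(451,245),lever=(265,202),pivot=(333,241),wtop=(419,215),bed=(390,260),wleft=(391,243)).items(): print(k,dep("top",*p,D).round(4))
E
```

```text
hub [ 0.5253 -0.105   0.1223]
crank [ 0.516  -0.1496  0.1679]
lever [0.5923 0.1608 0.2079]
pivot [0.528  0.0506 0.1702]
wtop [ 0.5751 -0.1089  0.1138]
bed [ 0.497  -0.066   0.0224]
wleft [ 0.5254 -0.0562  0.1129]
```

View pics/tz.png

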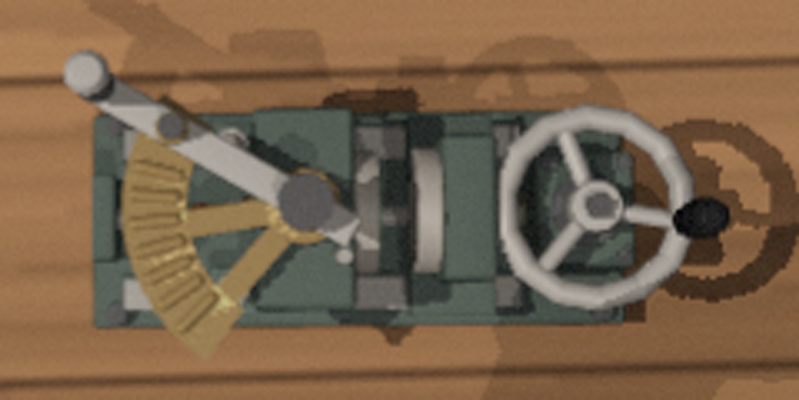

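View pics/sz.png

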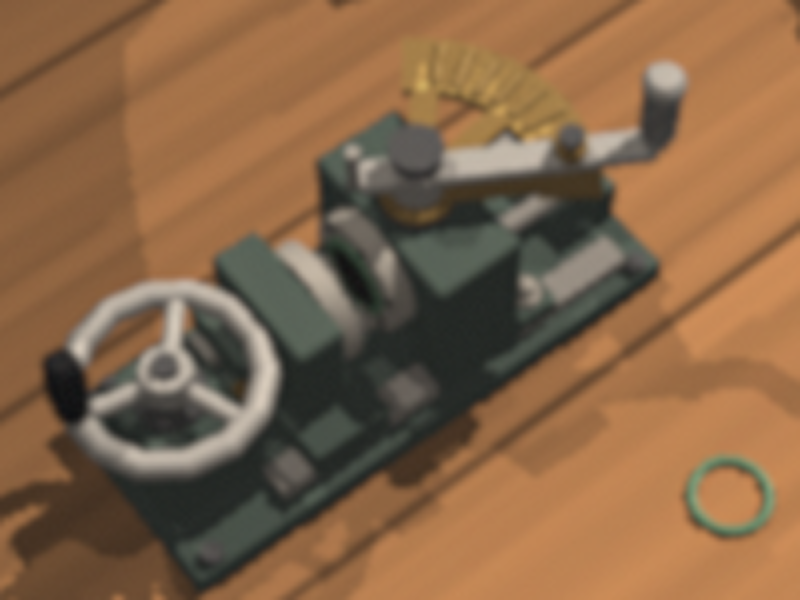

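Run:
```python
from h import *
c=lambda x,y:(x/3.3333+240-.35,y/3.3333+180-.35)
s=lambda x,y:(x/4+210-.375,y/4+200-.375)
for k,a,b in [("hub",c(598,205),s(166,365)),("handle",c(87,73),s(665,78)),("pivot",c(304,201),s(417,142))]:
    p,e=two(a,b); print(k,p.round(4),round(e,4))
P=cv2.imread("pics/top0.png"); D=np.load("pics/top0.npy")
# crank: dark pixels in 3D above z .13
def cloud(n,P,D):
    i=cams.camera_info(n); v,u=np.mgrid[:480,:640]
    q=cv2.undistortPoints(np.stack([u,v],-1).reshape(-1,1,2).astype(float),i["camera_matrix"],i["dist_coeffs"])[:,0]
    d=D.reshape(-1); X=np.c_[q[:,0]*d,-q[:,1]*d,-d]@i["T"][:3,:3].T+i["T"][:3,3]
    return X.reshape(480,640,3)
for n in("top","scene"):
    P=cv2.imread(f"pics/{n}0.png"); D=np.load(f"pics/{n}0.npy"); X=cloud(n,P,D)
    m=(D>0)&(np.hypot(X[...,0]-.525,X[...,1]+.106)<.08)
    t=m&(X[...,2]>.155); print(n,"crank top",X[t].mean(0).round(4),X[t].min(0).round(4),X[t].max(0).round(4),t.sum())
    r=m&(abs(X[...,2]-.11)<.012)&(P.min(-1)>110); print("rim",X[r].min(0).round(4),X[r].max(0).round(4),np.percentile(X[r][:,2],[50,95]))
    h=(D>0)&(X[...,2]>.190)&(np.hypot(X[...,0]-.59,X[...,1]-.16)<.04); print("lev top",X[h].mean(0).round(4),X[h].min(0).round(4),X[h].max(0).round(4))
    h=(D>0)&(X[...,2]>.155)&(np.hypot(X[...,0]-.53,X[...,1]-.05)<.03); print("cap",X[h].mean(0).round(4),X[h].min(0).round(4),X[h].max(0).round(4))
    print("tall", X[(D>0)&(X[...,2]>.2)&(X[...,0]<.8)&(X[...,1]<.1)&(X[...,1]>-.8)].shape)
# quadrant pixels (brass)
P=cv2.imread("pics/top0.png");D=np.load("pics/top0.npy");X=cloud("top",P,D)
hsv=cv2.cvtColor(P,cv2.COLOR_BGR2HSV)
g=(X[...,2]>.12)&(X[...,2]<.15)&(hsv[...,1]>90)&(X[...,1]>.03)
print(np.percentile(X[g][:,2],[5,50,95]))
# gap: profile of z along y at bed centre
for v in (236,242,246,250):
    print(v,[(round(X[v,u,1]*1000),round(X[v,u,2]*1000)) for u in range(345,396,2)])
```

```text
hub [ 0.5274 -0.1043  0.1228] 0.002
handle [0.5939 0.1608 0.2076] 0.0027
pivot [0.5299 0.0549 0.1763] 0.0014
top crank top [ 0.5162 -0.153   0.1648] [ 0.5076 -0.1629  0.1555] [ 0.5251 -0.1453  0.1703] 109
rim [ 0.4717 -0.1565  0.1059] [ 0.5811 -0.0537  0.1216] [0.11307065 0.1179484 ]
lev top [0.5927 0.1592 0.207 ] [0.5825 0.1486 0.1944] [0.6047 0.1695 0.2109]
cap [0.529  0.0524 0.1709] [0.5044 0.0331 0.1551] [0.5436 0.066  0.1747]
tall (0, 3)
scene crank top [ 0.5189 -0.1542  0.1639] [ 0.5083 -0.1635  0.1552] [ 0.5275 -0.1439  0.1703] 89
rim [ 0.4716 -0.1546  0.1007] [ 0.5836 -0.0498  0.1214] [0.113403   0.11808632]
lev top [0.5956 0.1594 0.2041] [0.5832 0.1511 0.1903] [0.6051 0.1712 0.2124]
cap [0.5308 0.0539 0.1687] [0.514  0.0305 0.1551] [0.5432 0.0744 0.1769]
tall (8544, 3)
[0.12977473 0.13451958 0.14061781]
236 [(28, 124), (24, 120), (20, 119), (17, 123), (13, 120), (2, 21), (-2, 19), (-6, 21), (-10, 17), (-10, 67), (-10, 109), (-12, 121), (-16, 122), (-19, 124), (-23, 119), (-27, 118), (-31, 118), (-34, 119), (-38, 118), (-41, 121), (-45, 120), (-48, 120), (-52, 118), (-56, 115
[... 230 characters left out ...]
, (-37, 120), (-41, 121), (-44, 120), (-48, 122), (-52, 118), (-56, 115), (-60, 114), (-64, 113)]
246 [(30, 152), (26, 154), (21, 120), (17, 121), (14, 123), (4, 43), (1, 43), (72, 990), (-7, 42), (-9, 63), (-10, 103), (-11, 123), (-15, 123), (-19, 118), (-22, 121), (-26, 120), (-30, 119), (-33, 122), (-37, 119), (-41, 120), (-44, 121), (-48, 119), (-51, 119), (-56, 114), (-60, 113), (-64, 110)]
250 [(30, 152), (25, 121), (21, 122), (17, 121), (14, 121), (3, 22), (-1, 20), (-5, 22), (-9, 17), (-10, 59), (-10, 102), (-12, 117), (-15, 121), (-19, 118), (-23, 118), (-26, 117), (-30, 118), (-33, 119), (-37, 121), (-40, 120), (-44, 121), (-48, 119), (-51, 118), (-56, 114), (-59, 113), (-63, 113)]
```

Emit:
arm_command:
  motion: "0 0 -0.09 0 0 0 100; 0 0 -0.09 0 0 0 100; 0 0 -0.09 0 0 0 100; 0 0 -0.09 0 0 0 100; 0 0 -0.09 0 0 0 100; 0 0 -0.09 0 0 0 100; 0 0 -0.09 0 0 0 100; 0 0 -0.09 0 0 0 100"

```text
clock: 0.9
tool_pos: [0.1942, -0.62, 0.2307]
tcp_rot: [-0.0, 0.752, 0.66, 0.0]
force: [-0.4, 0.5, -0.3]
width: 0.0856
```

Emit:
arm_command:
  motion: "0 0 -0.083 0 0 0 100; 0 0 0 0.48 0.33 0 100; 0 0 0 0.48 0.33 0 100; 0 0 0 0.48 0.33 0 100; 0 0 0 0.48 0.33 0 100; 0 0 0 0.48 0.33 0 100; 0 0 0 0.48 0.33 0 100; 0 0 0 0.48 0.33 0 100"

```text
clock: 1.7
tool_pos: [0.3813, -0.3508, 0.2311]
tcp_rot: [-0.0, 0.709, 0.705, -0.0]
force: [-0.3, -0.3, 0.9]
width: 0.085
```

Emit:
arm_command:
  motion: "0 0 0 0.48 0.33 0 100; 0 0 0 0.48 0.33 0 100; 0 0 0 0.48 0.33 0 100; 0 0 0 0.4 0.33 0 100; 0 0 0 0 0 0 100; 0 0 0 0 0 0 100"

```text
clock: 2.3
tool_pos: [0.4873, -0.2051, 0.2309]
tcp_rot: [-0.0, 0.708, 0.706, -0.0]
force: [-1.1, 0.2, -0.6]
width: 0.0853
```

Emit:
arm_command:
  motion: "0 0 0 0.32 0.19 0 100; 0 0 0 0.32 0.19 0 100; 0 0 0 0 0 0 100; 0 0 0 0 0 0 100"

```text
clock: 2.7
tool_pos: [0.5171, -0.1561, 0.2309]
tcp_rot: [-0.0, 0.71, 0.705, -0.001]
force: [-0.8, -0.2, -0.6]
width: 0.0856
```

Emit:
arm_command:
  motion: "0 0 0 0.03 0 0.3 100; 0 0 0 0 0 0.3 100; 0 0 0 0 0 0.3 100; 0 0 0 0 0 0.32 100; 0 0 0 0 0 0 100; 0 0 0 0 0 0 100"

```text
clock: 3.3
tool_pos: [0.5173, -0.154, 0.1338]
tcp_rot: [-0.0, 0.71, 0.704, -0.0]
force: [-0.3, -0.1, 0.8]
width: 0.0856
```

Run:
```python
from h import *
for n,(x,y,w,h) in dict(top=(380,180,160,120),scene=(190,230,160,120)).items():
    P,D=cams.camera(n); cv2.imwrite(f"pics/{n}1.png",cv2.resize(P[y:y+h,x:x+w],None,fx=4,fy=4,interpolation=cv2.INTER_CUBIC))
a=[cv2.imread(f"pics/{n}1.png") for n in("top","scene")]
cv2.imwrite("pics/b1.png",cv2.resize(np.hstack(a),(800,300)))
```

```text
(no output)
```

View pics/b1.png

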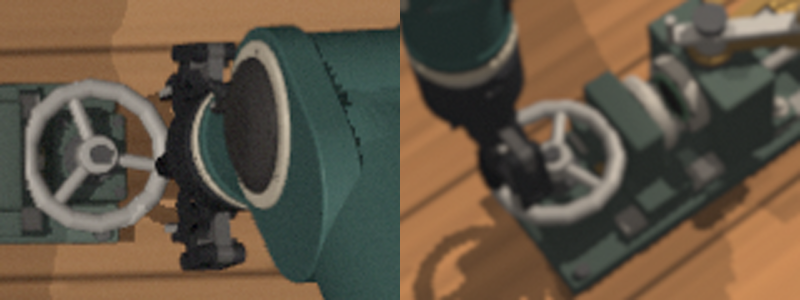

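Emit:
arm_command:
  motion: "0 0 0 0 0 0 0; 0 0 0 0 0 0 0; 0 0 0 0 0 0 0; 0 0 0 0 0 0 0; 0 0 0 0 0 0 0; 0 0 0 0 0 0 0"

```text
clock: 4.0
tool_pos: [0.518, -0.1526, 0.134]
tcp_rot: [0.0, 0.709, 0.705, -0.0]
force: [-1.1, 0.5, 4.0]
width: 0.0195
```

```bash
cat > circ.py <<'E'
import numpy as np,sys
phi,step,n=map(float,sys.argv[1:4]); 
for k in range(int(n)):
    a=np.radians(phi-step*k); b=np.radians(phi-step*(k+1))
    print(round(np.degrees(b)),"tx %.2f ty %.2f"%(.05*(np.sin(b)-np.sin(a))/.08,.05*(np.cos(b)-np.cos(a))/.08), "abs %.4f %.4f"%(.527+.05*np.cos(b),-.105+.05*np.sin(b)))
E
python3 circ.py -101 20 18
```

```text
-121 tx 0.08 ty -0.20 abs 0.5012 -0.1479
-141 tx 0.14 ty -0.16 abs 0.4881 -0.1365
-161 tx 0.19 ty -0.11 abs 0.4797 -0.1213
-181 tx 0.21 ty -0.03 abs 0.4770 -0.1041
-201 tx 0.21 ty 0.04 abs 0.4803 -0.0871
-221 tx 0.19 ty 0.11 abs 0.4893 -0.0722
-241 tx 0.14 ty 0.17 abs 0.5028 -0.0613
-261 tx 0.07 ty 0.21 abs 0.5192 -0.0556
-281 tx -0.00 ty 0.22 abs 0.5365 -0.0559
-301 tx -0.08 ty 0.20 abs 0.5528 -0.0621
-321 tx -0.14 ty 0.16 abs 0.5659 -0.0735
-341 tx -0.19 ty 0.11 abs 0.5743 -0.0887
-361 tx -0.21 ty 0.03 abs 0.5770 -0.1059
-381 tx -0.21 ty -0.04 abs 0.5737 -0.1229
-401 tx -0.19 ty -0.11 abs 0.5647 -0.1378
-421 tx -0.14 ty -0.17 abs 0.5512 -0.1487
-441 tx -0.07 ty -0.21 abs 0.5348 -0.1544
-461 tx 0.00 ty -0.22 abs 0.5175 -0.1541
```

Emit:
arm_command:
  motion: "0 0 0 0.08 -0.2 0 0; 0 0 0 0.14 -0.16 0 0; 0 0 0 0.19 -0.11 0 0; 0 0 0 0.21 -0.03 0 0; 0 0 0 0 0 0 0"

```text
clock: 4.5
tool_pos: [0.4758, -0.1007, 0.1339]
tcp_rot: [-0.002, 0.708, 0.706, -0.002]
force: [-8.9, 2.2, 11.4]
width: 0.0194
```

Emit:
arm_command:
  motion: "0 0 0 0.21 0.04 0 0; 0 0 0 0.19 0.11 0 0; 0 0 0 0.14 0.17 0 0; 0 0 0 0.07 0.21 0 0; 0 0 0 0 0 0 0"

```text
clock: 5.0
tool_pos: [0.5231, -0.0532, 0.134]
tcp_rot: [0.001, 0.709, 0.706, 0.001]
force: [1.0, 0.8, 4.7]
width: 0.0195
```

Run:
```python
from h import *
for n,(x,y,w,h) in dict(top=(320,190,160,120),scene=(210,210,160,120)).items():
    P,D=cams.camera(n); cv2.imwrite(f"pics/{n}2.png",cv2.resize(P[y:y+h,x:x+w],None,fx=4,fy=4,interpolation=cv2.INTER_CUBIC))
a=[cv2.imread(f"pics/{n}2.png") for n in("top","scene")]
cv2.imwrite("pics/b2.png",cv2.resize(np.hstack(a),(800,300)))
print(observe())
```

```text
{'clock': 5.1, 'joints': array([ 0.45270339,  0.44524027, -0.50878776,  1.96477563,  0.29480908,
        0.80218602, -0.22648073]), 'joint_velocities': array([ 0.0087277 , -0.00870592, -0.00496842,  0.01587522, -0.00423551,
        0.00178851, -0.00053178]), 'tau': array([ 7.52478819e-01, -4.07655716e+01, -4.01522622e+00, -1.81510752e+01,
        3.40829892e-01,  4.29483382e-01, -1.52273214e-02]), 'tool_pos': array([ 0.52160772, -0.05334115,  0.13401718]), 'tcp_rot': array([2.80426081e-04, 7.08934695e-01, 7.05273418e-01, 9.61994250e-04]), 'force': array([1.96202218, 2.36665686, 2.86116305]), 'wrist_torque': array([ 0.35878363, -0.22731775, -0.00720492]), 'width': 0.01961736584763102}
```

View pics/b2.png

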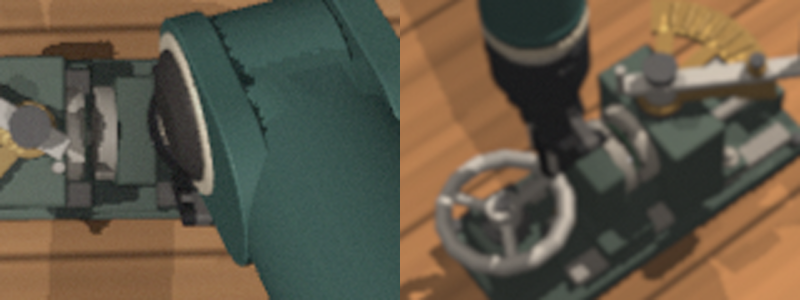

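Emit:
arm_command:
  motion: "0 0 0 0 0.22 0 0; 0 0 0 -0.08 0.2 0 0; 0 0 0 0 0 0 0"

```text
clock: 5.4
tool_pos: [0.5553, -0.0628, 0.134]
tcp_rot: [0.001, 0.71, 0.704, -0.0]
force: [-0.5, -2.7, 6.5]
width: 0.0196
```

```bash
cat > gap.py <<'E'
from h import *
import sys
P,D=cams.camera("top"); k=sys.argv[1]
cv2.imwrite(f"pics/top{k}.png",cv2.resize(P[200:290,310:430],None,fx=5,fy=5,interpolation=cv2.INTER_CUBIC))
for v in (238,242,246,250):
    print(v,[(u,)+tuple((dep("top",u,v,D)[1:]*1000).round().astype(int)) for u in range(350,376,2)])
print(observe()["force"],observe()["tool_pos"],observe()["clock"])
E
python3 gap.py 3
```

```text
238 [(350, np.int64(19), np.int64(125)), (352, np.int64(15), np.int64(122)), (354, np.int64(11), np.int64(111)), (356, np.int64(4), np.int64(74)), (358, np.int64(4), np.int64(122)), (360, np.int64(1), np.int64(121)), (362, np.int64(-3), np.int64(121)), (364, np.int64(-7), np.int64(123)), (366, np.int64(-10), np.int64(119)), (368, np.int64(-14), np.int64(122)), (370, np.int64(-18), np.int64(119)), (372, np.int64(-21), np.int64(119)), (374, np.int64(-25), np.int64(121))]
242 [(350, np.int64(19), np.int64(122)), (352, np.int64(15), np.int64(123)), (354, np.int64(11), np.int64(111)), (356, np.int64(4), np.int64(74)), (358, np.int64(4), np.int64(121)), (360, np.int64(1), np.int64(122)), (362, np.int64(-3), np.int64(124)), (364, np.int64(-6), np.int64(126)), (366, np.int64(-10), np.int64(119)), (368, np.int64(-14), np.int64(123)), (370, np.int64(-17), np.int64(122)), (372, np.int64(-21), np.int64(118)), (374, np.int64(-25), np.int64(121))]
246 [(350, np.int64(19), np.int64(119)), (352, np.int64(15), np.int64(122)), (354, np.int64(11), np.int64(110)), (356, np.int64(4), np.int64(70)), (358,
[... 176 characters left out ...]
68, np.int64(-14), np.int64(118)), (370, np.int64(-17), np.int64(120)), (372, np.int64(-21), np.int64(121)), (374, np.int64(-24), np.int64(119))]
250 [(350, np.int64(19), np.int64(117)), (352, np.int64(16), np.int64(120)), (354, np.int64(11), np.int64(105)), (356, np.int64(5), np.int64(68)), (358, np.int64(4), np.int64(116)), (360, np.int64(1), np.int64(120)), (362, np.int64(-3), np.int64(120)), (364, np.int64(-6), np.int64(118)), (366, np.int64(-10), np.int64(118)), (368, np.int64(-13), np.int64(122)), (370, np.int64(-17), np.int64(119)), (372, np.int64(-20), np.int64(120)), (374, np.int64(-24), np.int64(117))]
[-0.08962795 -2.15829651  5.72652578] [ 0.55454889 -0.06233744  0.13397524] 5.45
```

View pics/top3.png

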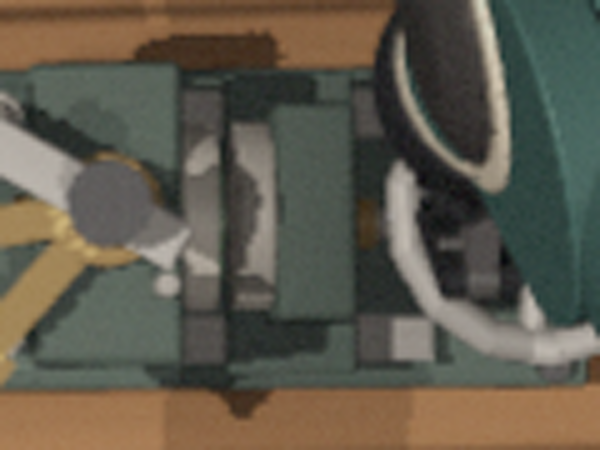

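Emit:
arm_command:
  motion: "0 0 0 -0.14 0.16 0 0; 0 0 0 -0.09 0.06 0 0; 0 0 0 0 0 0 0"

```text
clock: 5.75
tool_pos: [0.5707, -0.0815, 0.134]
tcp_rot: [0.0, 0.71, 0.704, -0.001]
force: [-4.2, -3.2, 6.3]
width: 0.0194
```

```bash
python3 circ.py -331 10 16
```

```text
-341 tx -0.10 ty 0.04 abs 0.5743 -0.0887
-351 tx -0.11 ty 0.03 abs 0.5764 -0.0972
-361 tx -0.11 ty 0.01 abs 0.5770 -0.1059
-371 tx -0.11 ty -0.01 abs 0.5761 -0.1145
-381 tx -0.10 ty -0.03 abs 0.5737 -0.1229
-391 tx -0.10 ty -0.05 abs 0.5699 -0.1308
-401 tx -0.09 ty -0.06 abs 0.5647 -0.1378
-411 tx -0.08 ty -0.08 abs 0.5585 -0.1439
-421 tx -0.06 ty -0.09 abs 0.5512 -0.1487
-431 tx -0.04 ty -0.10 abs 0.5433 -0.1523
-441 tx -0.03 ty -0.11 abs 0.5348 -0.1544
-451 tx -0.01 ty -0.11 abs 0.5261 -0.1550
-461 tx 0.01 ty -0.11 abs 0.5175 -0.1541
-471 tx 0.03 ty -0.10 abs 0.5091 -0.1517
-481 tx 0.05 ty -0.10 abs 0.5012 -0.1479
-491 tx 0.06 ty -0.09 abs 0.4942 -0.1427
```

Emit:
arm_command:
  motion: "0 0 0 -0.1 0.04 0 0; 0 0 0 -0.11 0.03 0 0; 0 0 0 0 0 0 0"

```text
clock: 6.05
tool_pos: [0.5754, -0.0976, 0.134]
tcp_rot: [-0.001, 0.71, 0.704, -0.002]
force: [-3.9, -1.6, 7.9]
width: 0.0194
```

Emit:
arm_command:
  motion: "0 0 0 -0.11 0.01 0 0; 0 0 0 0 0 0 0"

```text
clock: 6.25
tool_pos: [0.5757, -0.1058, 0.134]
tcp_rot: [-0.001, 0.71, 0.705, -0.002]
force: [-5.6, -1.0, 9.5]
width: 0.0193
```

Emit:
arm_command:
  motion: "0 0 0 -0.11 -0.01 0 0; 0 0 0 0 0 0 0"

```text
clock: 6.45
tool_pos: [0.5745, -0.114, 0.134]
tcp_rot: [-0.002, 0.71, 0.705, -0.002]
force: [-6.5, -0.3, 9.1]
width: 0.0196
```

Emit:
arm_command:
  motion: "0 0 0 -0.1 -0.04 0 0; 0 0 0 0 0 0 0"

```text
clock: 6.65
tool_pos: [0.572, -0.1218, 0.134]
tcp_rot: [-0.001, 0.709, 0.705, -0.001]
force: [-3.8, 0.7, 7.7]
width: 0.0197
```

Emit:
arm_command:
  motion: "0 0 0 -0.1 -0.05 0 0; 0 0 0 0 0 0 0"

```text
clock: 6.85
tool_pos: [0.5704, -0.1253, 0.1341]
tcp_rot: [-0.001, 0.709, 0.706, 0.003]
force: [3.6, 10.3, 1.7]
width: 0.0195
```

```bash
python3 gap.py 4|tail -3
```

```text
246 [(350, np.int64(19), np.int64(124)), (352, np.int64(15), np.int64(122)), (354, np.int64(11), np.int64(114)), (356, np.int64(8), np.int64(119)), (358, np.int64(4), np.int64(119)), (360, np.int64(1), np.int64(123)), (362, np.int64(-3), np.int64(122)), (364, np.int64(-6), np.int64(120)), (366, np.int64(-10), np.int64(118)), (368, np.int64(-14), np.int64(119)), (370, np.int64(-17), np.int64(118)), (372, np.int64(-21), np.int64(118)), (374, np.int64(-25), np.int64(117))]
250 [(350, np.int64(19), np.int64(121)), (352, np.int64(16), np.int64(122)), (354, np.int64(11), np.int64(108)), (356, np.int64(8), np.int64(118)), (358, np.int64(5), np.int64(118)), (360, np.int64(1), np.int64(121)), (362, np.int64(-3), np.int64(119)), (364, np.int64(-6), np.int64(120)), (366, np.int64(-10), np.int64(121)), (368, np.int64(-13), np.int64(122)), (370, np.int64(-17), np.int64(118)), (372, np.int64(-21), np.int64(116)), (374, np.int64(-24), np.int64(119))]
[2.6483094  8.97537569 2.54661814] [ 0.57052369 -0.12501327  0.13407139] 6.9
```

View pics/top4.png

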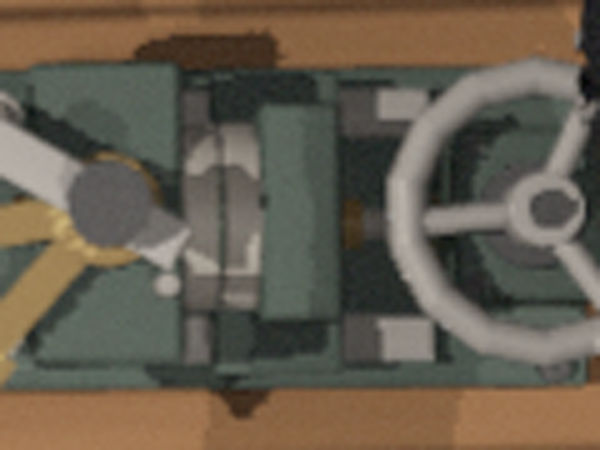

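Emit:
arm_command:
  motion: "0 0 0 -0.06 -0.03 0 0; 0 0 0 0 0 0 0; 0 0 0 0 0 0 0"

```text
clock: 7.2
tool_pos: [0.5695, -0.127, 0.1341]
tcp_rot: [-0.001, 0.707, 0.707, 0.005]
force: [6.8, 13.6, -0.6]
width: 0.0198
```

Emit:
arm_command:
  motion: "0 0 0 0 0 0 100; 0 0 0 0 0 0 100; 0 0 0 0 0 0 100; 0 0 0 0 0 0 100; 0 0 0 0 0 0 100"

```text
clock: 7.7
tool_pos: [0.5672, -0.1349, 0.1335]
tcp_rot: [-0.0, 0.709, 0.705, -0.0]
force: [0.1, 0.1, -0.1]
width: 0.0852
```

Emit:
arm_command:
  motion: "0 0 0 0 0 -0.4 100; 0 0 0 0 0 -0.4 100; 0 0 0 0 0 -0.4 100; 0 0 0 0 0 -0.4 100; 0 0 0 0 0 0 100; 0 0 0 0 0 0 100"

```text
clock: 8.3
tool_pos: [0.5676, -0.1347, 0.2622]
tcp_rot: [0.001, 0.709, 0.705, 0.0]
force: [-0.2, -0.0, -0.5]
width: 0.0852
```

Run:
```python
from h import *
for n,(x,y,w,h) in dict(top=(250,180,200,120),scene=(210,190,200,150)).items():
    P,D=cams.camera(n); cv2.imwrite(f"pics/{n}5raw.png",P); np.save(f"pics/{n}5.npy",D); cv2.imwrite(f"pics/{n}5.png",cv2.resize(P[y:y+h,x:x+w],None,fx=4,fy=4,interpolation=cv2.INTER_CUBIC))
P=cv2.imread("pics/top5raw.png")
cv2.imwrite("pics/quad5.png",cv2.resize(P[190:290,255:355],None,fx=6,fy=6,interpolation=cv2.INTER_CUBIC))
```

```text
(no output)
```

View pics/top5.png

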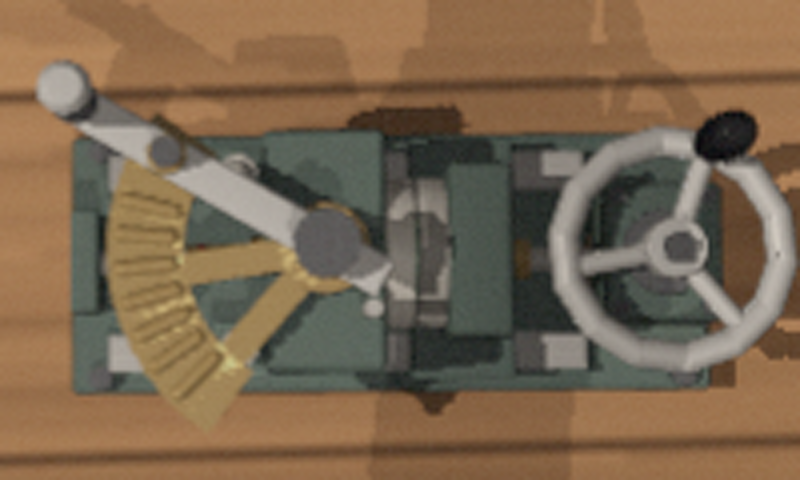

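View pics/quad5.png

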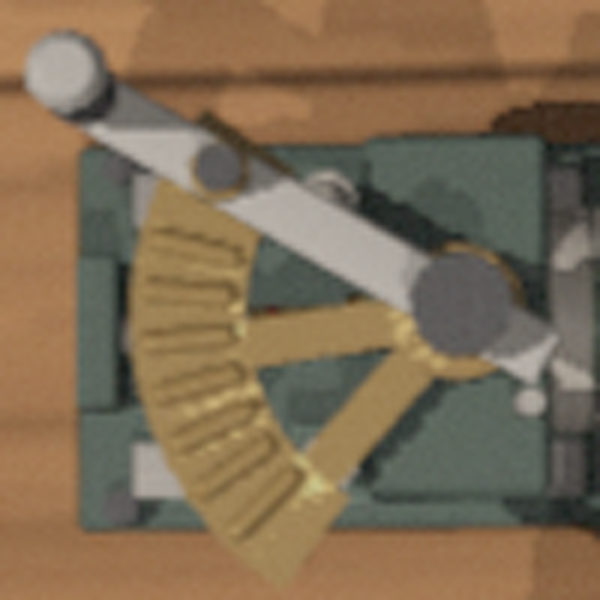

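View pics/scene5.png

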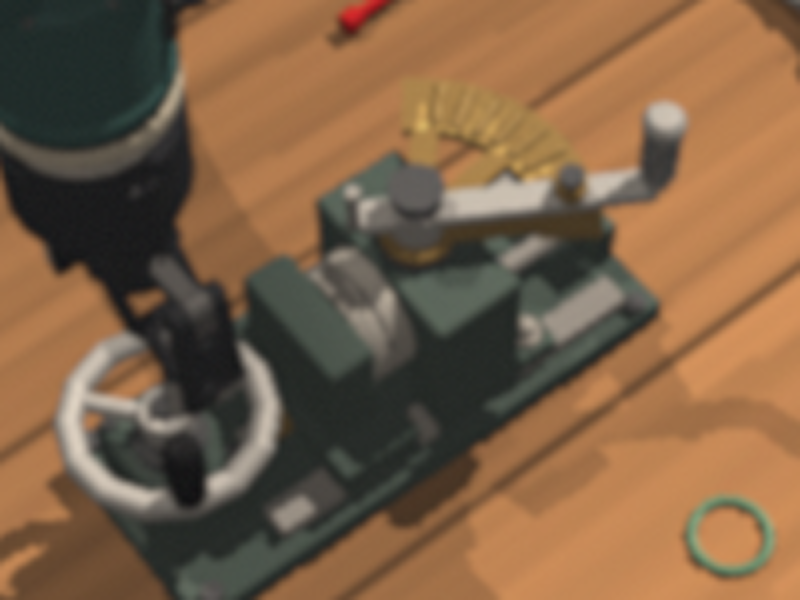

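```bash
cat > pol.py <<'E'
from h import *
def proj(n,X):
    i=cams.camera_info(n);T=i["T"];c=(X-T[:3,3])@T[:3,:3]; c=c*[1,-1,-1]
    return cv2.projectPoints(c.reshape(-1,1,3),np.zeros(3),np.zeros(3),i["camera_matrix"],i["dist_coeffs"])[0][:,0]
def polar(n,P,piv,z,a0=50,a1=135,r0=.055,r1=.105):
    A,R=np.meshgrid(np.radians(np.linspace(a0,a1,(a1-a0)*9)),np.linspace(r1,r0,220))
    X=np.stack([piv[0]+R*np.cos(A),piv[1]+R*np.sin(A),0*A+z],-1).reshape(-1,3)
    uv=proj(n,X).reshape(*A.shape,2).astype(np.float32)
    return cv2.remap(P,uv[...,0],uv[...,1],cv2.INTER_CUBIC)
E
python3 - <<'E'
from pol import *
piv=(.5300,.0535)
out=[]
for n,pv in(("top",(.5295,.0530)),("scene",(.5305,.0540))):
    I=polar(n,cv2.imread(f"pics/{n}5raw.png"),pv,.136)
    for d in range(50,136,5):
        x=(d-50)*9; cv2.line(I,(x,0),(x,8 if d%10 else 20),(255,255,255),1)
        if d%10==0: cv2.putText(I,str(d),(x,35),0,.4,(255,255,255),1)
    out.append(I)
cv2.imwrite("pics/pol5.png",np.vstack(out)[:, :800])
E
```

```text
(no output)
```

View pics/pol5.png

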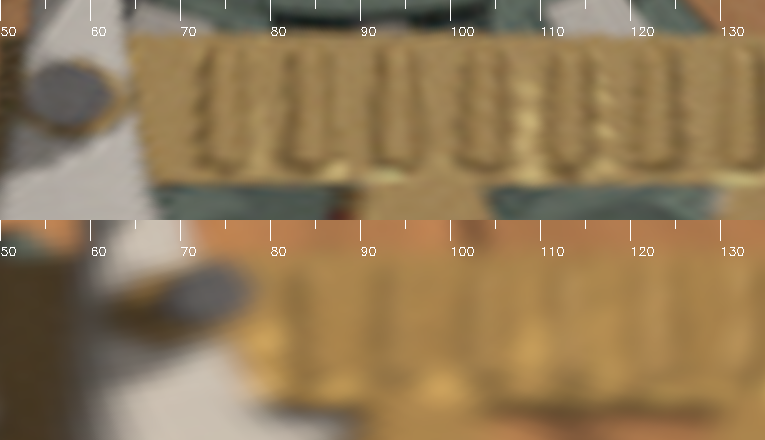

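Run:
```python
from pol import *
I=polar("top",cv2.imread(f"pics/top5raw.png"),(.5295,.0530),.136,60,146)
for d in range(60,147,5):
        x=(d-60)*9; cv2.line(I,(x,0),(x,8 if d%10 else 20),(255,255,255),1)
        if d%10==0: cv2.putText(I,str(d),(x,35),0,.4,(255,255,255),1)
cv2.imwrite("pics/pol6.png",cv2.resize(I,(774,440)))
```

```text
(no output)
```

View pics/pol6.png

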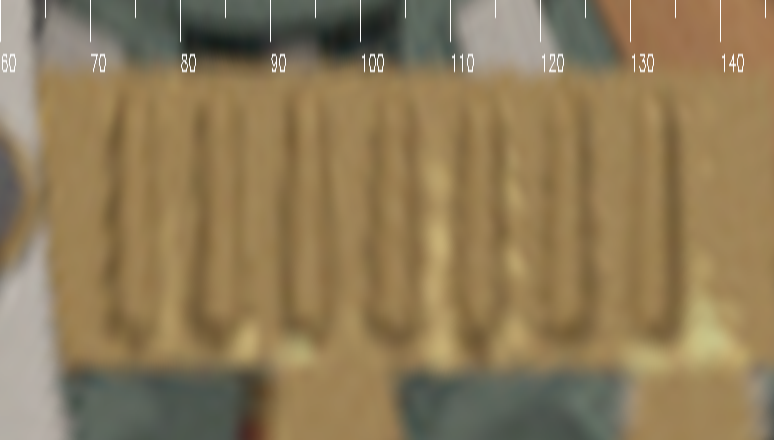

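Emit:
arm_command:
  motion: "0 0 0 0.46 0.04 0 100; 0 0 0 0.46 0.04 0 100; 0 0 0 0.46 0.04 0 100; 0 0 0 0.46 0.04 0 100; 0 0 0 0.46 0.04 0 100; 0 0 0 0.46 0.04 0 100; 0 0 0 0.46 0.04 0 100; 0 0 0 0.46 0.04 0 100"

```text
clock: 9.2
tool_pos: [0.5942, 0.1609, 0.2599]
tcp_rot: [-0.001, 0.709, 0.705, -0.001]
force: [-0.2, -0.0, 0.3]
width: 0.0852
```

Emit:
arm_command:
  motion: "0 0 0.083 0 0 0 100; 0 0 0.083 0 0 0 100; 0 0 0.083 0 0 0 100; 0 0 0.083 0 0 0 100; 0 0 0 0 0 0 100; 0 0 0 0 0 0 100"

```text
clock: 9.8
tool_pos: [0.5944, 0.1598, 0.2606]
tcp_rot: [-0.0, 0.866, 0.5, -0.001]
force: [-0.2, -0.2, 0.4]
width: 0.0855
```

Emit:
arm_command:
  motion: "0 0 0 0 0 0.29 100; 0 0 0 0 0 0.29 100; 0 0 0 0 0 0.29 100; 0 0 0 0 0 0.29 100; 0 0 0 0 0 0 100; 0 0 0 0 0 0 100"

```text
clock: 10.4
tool_pos: [0.5948, 0.1599, 0.1687]
tcp_rot: [-0.0, 0.867, 0.499, -0.0]
force: [0.1, -1.0, 0.3]
width: 0.0857
```

Run:
```python
from h import *
for n,(x,y,w,h) in dict(top=(220,150,160,120),scene=(290,170,160,120)).items():
    P,D=cams.camera(n); cv2.imwrite(f"pics/{n}7.png",cv2.resize(P[y:y+h,x:x+w],None,fx=4,fy=4,interpolation=cv2.INTER_CUBIC))
a=[cv2.imread(f"pics/{n}7.png") for n in("top","scene")]
cv2.imwrite("pics/b7.png",cv2.resize(np.hstack(a),(800,300)))
```

```text
(no output)
```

View pics/b7.png

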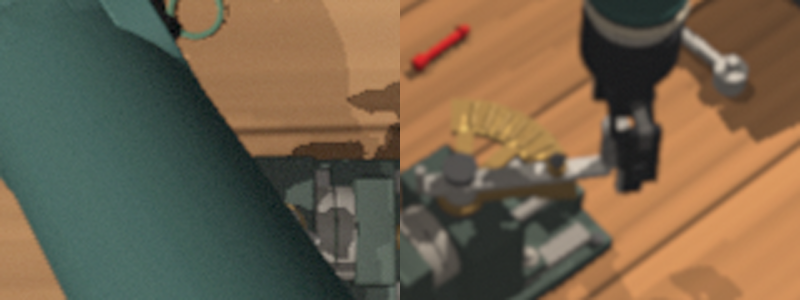

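Emit:
arm_command:
  motion: "0 0 0 0 0 0 0; 0 0 0 0 0 0 0; 0 0 0 0 0 0 0; 0 0 0 0 0 0 0; 0 0 0 0 0 0 0; 0 0 0 0 0 0 0"

```text
clock: 11.1
tool_pos: [0.5931, 0.161, 0.1694]
tcp_rot: [-0.001, 0.867, 0.499, -0.001]
force: [-6.5, 0.9, 6.1]
width: 0.0186
```

Emit:
arm_command:
  motion: "0 0 -0.056 0 -0.136 0 0; 0 0 -0.056 0 -0.136 0 0; 0 0 0 0 0 0 0"

```text
clock: 11.4
tool_pos: [0.5754, 0.1698, 0.1694]
tcp_rot: [0.0, 0.82, 0.573, 0.0]
force: [1.0, -1.4, 1.3]
width: 0.0183
```

```bash
cat > ang.py <<'E'
from h import *
o=observe(); d=o["tool_pos"][:2]-np.array([.5298,.0535]); q=o["tcp_rot"]
a=np.arctan2(d[1],d[0]); f=o["force"]
print("clk",o["clock"],"ang",np.degrees(a).round(2),"r",np.hypot(*d).round(4),"yaw",np.degrees(2*np.arctan2(q[2],q[1])).round(2),"Ft",(-np.sin(a)*f[0]+np.cos(a)*f[1]).round(1),"Fr",(np.cos(a)*f[0]+np.sin(a)*f[1]).round(1),"Fz",f[2].round(1),"z",o["tool_pos"][2].round(4),"w",o["width"])
E
python3 ang.py
```

```text
clk 11.4 ang 68.59 r 0.1249 yaw 69.87 Ft -1.5 Fr -1.0 Fz 1.3 z 0.1694 w 0.01832892990245985
```

Emit:
arm_command:
  motion: "0 0 -0.028 0 -0.068 0 0; 0 0 0 0 0 0 0"

```text
clock: 11.6
tool_pos: [0.5711, 0.1715, 0.1694]
tcp_rot: [0.0, 0.808, 0.589, 0.0]
force: [1.1, -1.5, 4.8]
width: 0.0186
```

```bash
python3 ang.py
```

```text
clk 11.6 ang 70.71 r 0.125 yaw 72.23 Ft -1.5 Fr -1.1 Fz 4.8 z 0.1694 w 0.018623102159450212
```

Emit:
arm_command:
  motion: "0 0 -0.028 0 -0.068 0 0; 0 0 0 0 0 0 0"

```text
clock: 11.8
tool_pos: [0.5668, 0.1729, 0.1694]
tcp_rot: [0.0, 0.795, 0.607, 0.001]
force: [1.7, -1.1, 3.3]
width: 0.0184
```

```bash
python3 ang.py
```

```text
clk 11.8 ang 72.77 r 0.125 yaw 74.68 Ft -1.9 Fr -0.6 Fz 3.3 z 0.1694 w 0.018386871691566446
```

Emit:
arm_command:
  motion: "0 0 -0.028 0 -0.068 0 0; 0 0 0 0 0 0 0"

```text
clock: 12.0
tool_pos: [0.56, 0.1749, 0.1694]
tcp_rot: [-0.0, 0.781, 0.625, -0.0]
force: [-2.1, -1.0, 7.6]
width: 0.0187
```

```bash
python3 ang.py
```

```text
clk 12.0 ang 76.01 r 0.1251 yaw 77.3 Ft 1.8 Fr -1.5 Fz 7.6 z 0.1694 w 0.018730020422559997
```

Emit:
arm_command:
  motion: "0 0 -0.028 0 -0.068 0 0; 0 0 0 0 0 0 0"

```text
clock: 12.2
tool_pos: [0.5542, 0.1762, 0.1693]
tcp_rot: [-0.0, 0.767, 0.642, -0.001]
force: [-3.7, -1.6, 7.4]
width: 0.0184
```

```bash
python3 ang.py
```

```text
clk 12.2 ang 78.75 r 0.1251 yaw 79.87 Ft 3.3 Fr -2.3 Fz 7.4 z 0.1693 w 0.01843005730521234
```

Emit:
arm_command:
  motion: "0 0 -0.028 0 -0.068 0 0; 0 0 0 0 0 0 0"

```text
clock: 12.4
tool_pos: [0.5496, 0.1771, 0.1694]
tcp_rot: [0.0, 0.753, 0.659, 0.0]
force: [1.3, -1.2, 5.1]
width: 0.0187
```

```bash
python3 ang.py
```

```text
clk 12.4 ang 80.88 r 0.1252 yaw 82.37 Ft -1.5 Fr -0.9 Fz 5.1 z 0.1694 w 0.018670605133988712
```

Emit:
arm_command:
  motion: "0 0 -0.028 0 -0.068 0 0; 0 0 0 0 0 0 0"

```text
clock: 12.6
tool_pos: [0.5464, 0.1772, 0.1694]
tcp_rot: [0.002, 0.737, 0.675, 0.002]
force: [7.1, -0.5, -0.2]
width: 0.0188
```

```bash
python3 ang.py
```

```text
clk 12.6 ang 82.33 r 0.1248 yaw 84.96 Ft -7.1 Fr 0.5 Fz -0.2 z 0.1694 w 0.018795153725717367
```

Emit:
arm_command:
  motion: "0 0 -0.028 0 -0.068 0 0; 0 0 0 0 0 0 0"

```text
clock: 12.8
tool_pos: [0.5405, 0.1779, 0.1693]
tcp_rot: [0.001, 0.722, 0.692, 0.001]
force: [5.0, -2.1, 2.0]
width: 0.0186
```

```bash
python3 ang.py
```

```text
clk 12.8 ang 85.09 r 0.1249 yaw 87.5 Ft -5.1 Fr -1.6 Fz 2.0 z 0.1693 w 0.018599712504418917
```

Emit:
arm_command:
  motion: "0 0 -0.028 0 -0.068 0 0; 0 0 0 0 0 0 0"

```text
clock: 13.0
tool_pos: [0.5341, 0.1784, 0.1693]
tcp_rot: [0.001, 0.707, 0.707, 0.001]
force: [1.5, -1.5, 5.1]
width: 0.0185
```

```bash
python3 ang.py
```

```text
clk 13.0 ang 88.02 r 0.125 yaw 90.06 Ft -1.5 Fr -1.4 Fz 5.1 z 0.1693 w 0.018549153211637307
```

```bash
python3 ang.py
python3 - <<'E'
from h import *
P,D=cams.camera("scene"); cv2.imwrite("pics/s8raw.png",P); cv2.imwrite("pics/s8.png",cv2.resize(P[170:320,250:410],None,fx=5,fy=4.0,interpolation=cv2.INTER_CUBIC))
P,D=cams.camera("top"); cv2.imwrite("pics/t8raw.png",P)
E
python3 ang.py
```

```text
clk 13.0 ang 88.02 r 0.125 yaw 90.06 Ft -1.5 Fr -1.4 Fz 5.1 z 0.1693 w 0.018549153211637307
clk 13.1 ang 88.25 r 0.1249 yaw 90.05 Ft -0.5 Fr -1.4 Fz 6.2 z 0.1693 w 0.018814172415564715
```

View pics/s8.png

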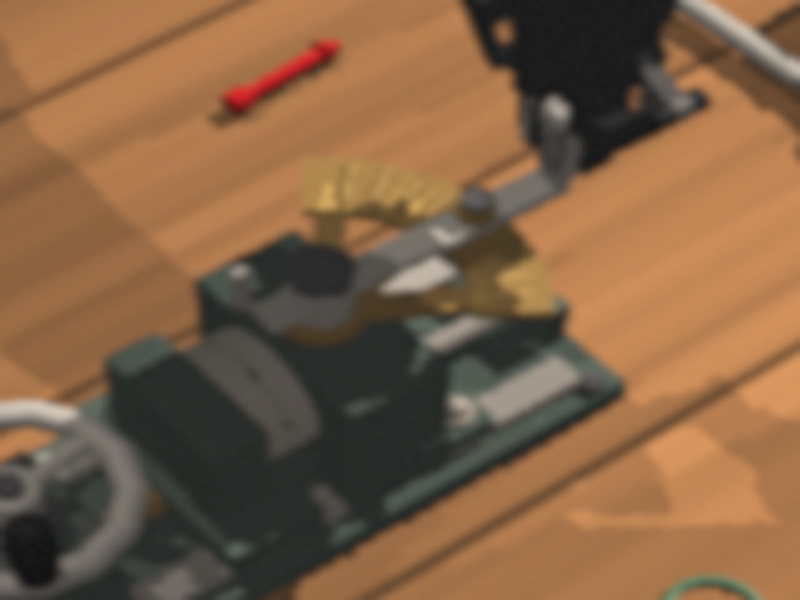

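View pics/t8raw.png

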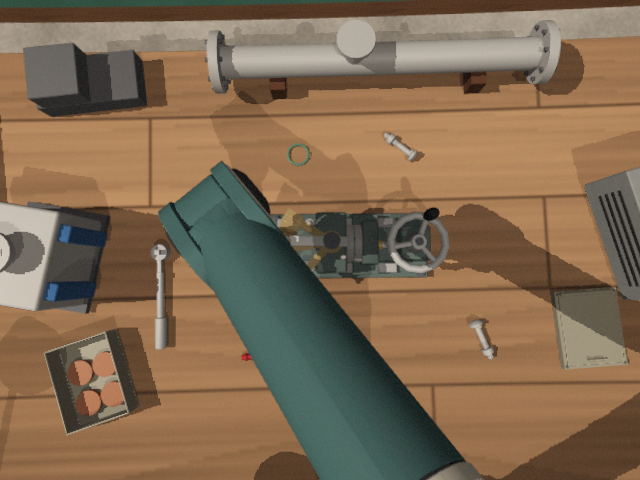

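Run:
```python
from pol import *
P=cv2.imread("pics/s8raw.png")
o=observe()
for z in (.1694,.188,.208): print(z,proj("scene",np.array([[*o["tool_pos"][:2],z]])))
I=cv2.resize(P[165:225,335:415],None,fx=10,fy=10,interpolation=cv2.INTER_CUBIC)
I=cv2.convertScaleAbs(I,alpha=1.8,beta=10)
for z in (.1694,.188,.208):
    u,v=proj("scene",np.array([[*o["tool_pos"][:2],z]]))[0]; cv2.circle(I,(int((u-335)*10+5),int((v-165)*10+5)),5,(0,0,255),2)
cv2.imwrite("pics/s8z.png",I)
```

```text
0.1694 [[360.64138513 207.7944035 ]]
0.188 [[361.18355064 202.3095059 ]]
0.208 [[361.78180479 196.2537528 ]]
```

View pics/s8z.png

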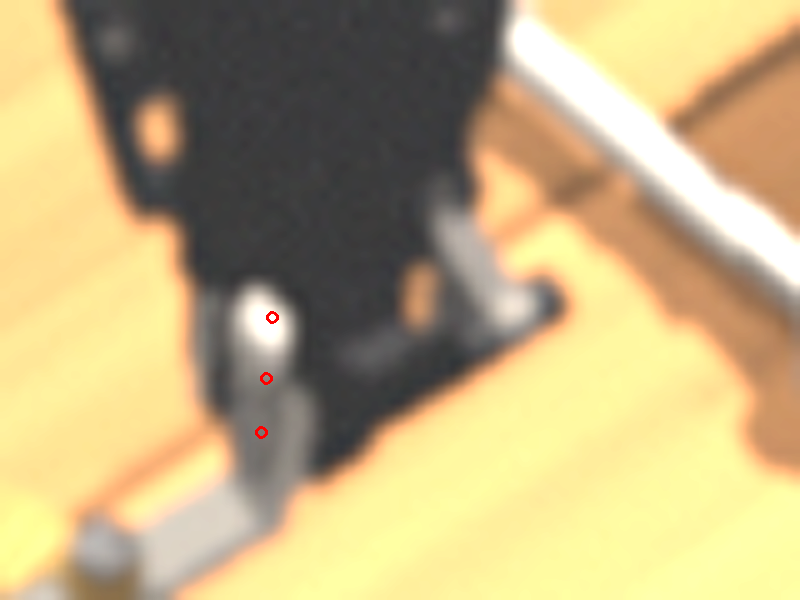

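Emit:
arm_command:
  motion: "0 0 -0.011 0 -0.027 0 0; 0 0 0 0 0 0 0"

```text
clock: 13.3
tool_pos: [0.5325, 0.1784, 0.1693]
tcp_rot: [0.001, 0.701, 0.713, 0.001]
force: [4.4, -1.3, 3.7]
width: 0.0188
```

```bash
python3 ang.py
```

```text
clk 13.3 ang 88.77 r 0.125 yaw 91.03 Ft -4.4 Fr -1.2 Fz 3.7 z 0.1693 w 0.01882779992607052
```

Emit:
arm_command:
  motion: "0 0 -0.011 0 -0.027 0 0; 0 0 0 0 0 0 0"

```text
clock: 13.5
tool_pos: [0.5309, 0.1785, 0.1693]
tcp_rot: [0.001, 0.695, 0.719, 0.002]
force: [7.6, -1.2, 2.3]
width: 0.0187
```

```bash
python3 ang.py
```

```text
clk 13.5 ang 89.5 r 0.125 yaw 91.99 Ft -7.6 Fr -1.1 Fz 2.3 z 0.1693 w 0.018659208787185952
```

Emit:
arm_command:
  motion: "0 0 -0.011 0 -0.027 0 0; 0 0 0 0 0 0 0"

```text
clock: 13.7
tool_pos: [0.5287, 0.1785, 0.1693]
tcp_rot: [0.001, 0.688, 0.725, 0.002]
force: [7.6, 0.7, 0.6]
width: 0.0184
```

```bash
python3 ang.py
```

```text
clk 13.7 ang 90.49 r 0.125 yaw 92.98 Ft -7.6 Fr 0.6 Fz 0.6 z 0.1693 w 0.018405398426103812
```

Emit:
arm_command:
  motion: "0 0 -0.011 0 -0.027 0 0; 0 0 0 0 0 0 0"

```text
clock: 13.9
tool_pos: [0.527, 0.1785, 0.1693]
tcp_rot: [0.001, 0.682, 0.731, 0.002]
force: [8.5, 1.5, 0.1]
width: 0.0182
```

```bash
python3 ang.py
```

```text
clk 13.9 ang 91.3 r 0.1251 yaw 93.96 Ft -8.5 Fr 1.3 Fz 0.1 z 0.1693 w 0.01816551468661915
```

Emit:
arm_command:
  motion: "0 0 -0.011 0 -0.027 0 0; 0 0 0 0 0 0 0"

```text
clock: 14.1
tool_pos: [0.5256, 0.1785, 0.1694]
tcp_rot: [0.001, 0.676, 0.737, 0.003]
force: [10.8, 2.3, -1.8]
width: 0.0185
```

```bash
python3 ang.py
```

```text
clk 14.1 ang 91.94 r 0.125 yaw 94.9 Ft -10.8 Fr 2.0 Fz -1.8 z 0.1694 w 0.018502619618521607
```

Emit:
arm_command:
  motion: "0 0 -0.011 0 -0.027 0 0; 0 0 0 0 0 0 0"

```text
clock: 14.3
tool_pos: [0.5233, 0.1784, 0.1693]
tcp_rot: [0.001, 0.67, 0.743, 0.003]
force: [9.4, 0.5, -1.2]
width: 0.0189
```

```bash
python3 ang.py
```

```text
clk 14.3 ang 92.97 r 0.1251 yaw 95.89 Ft -9.4 Fr 0.0 Fz -1.2 z 0.1693 w 0.01892854345841097
```

Emit:
arm_command:
  motion: "0 0 -0.011 0 -0.027 0 0; 0 0 0 0 0 0 0"

```text
clock: 14.5
tool_pos: [0.5206, 0.1783, 0.1693]
tcp_rot: [0.001, 0.663, 0.748, 0.002]
force: [7.5, 0.5, -0.2]
width: 0.0186
```

```bash
python3 ang.py
```

```text
clk 14.5 ang 94.22 r 0.1251 yaw 96.91 Ft -7.5 Fr -0.0 Fz -0.2 z 0.1693 w 0.018644440580581
```

Emit:
arm_command:
  motion: "0 0 -0.011 0 -0.027 0 0; 0 0 0 0 0 0 0"

```text
clock: 14.7
tool_pos: [0.5179, 0.1781, 0.1693]
tcp_rot: [0.001, 0.656, 0.754, 0.002]
force: [5.3, 1.1, 1.7]
width: 0.0185
```

```bash
python3 ang.py
```

```text
clk 14.7 ang 95.46 r 0.1252 yaw 97.93 Ft -5.4 Fr 0.6 Fz 1.7 z 0.1693 w 0.01847802450382763
```

Emit:
arm_command:
  motion: "0 0 -0.011 0 -0.027 0 0; 0 0 0 0 0 0 0"

```text
clock: 14.9
tool_pos: [0.5155, 0.1779, 0.1693]
tcp_rot: [0.001, 0.65, 0.76, 0.002]
force: [6.2, 0.6, 2.1]
width: 0.0185
```

```bash
python3 ang.py
```

```text
clk 14.9 ang 96.56 r 0.1252 yaw 98.95 Ft -6.3 Fr -0.1 Fz 2.1 z 0.1693 w 0.018528960096989438
```

Emit:
arm_command:
  motion: "0 0 -0.011 0 -0.027 0 0; 0 0 0 0 0 0 0"

```text
clock: 15.1
tool_pos: [0.5131, 0.1776, 0.1693]
tcp_rot: [0.001, 0.643, 0.766, 0.002]
force: [4.8, 0.6, 2.1]
width: 0.0183
```

```bash
python3 ang.py
```

```text
clk 15.1 ang 97.66 r 0.1252 yaw 99.95 Ft -4.9 Fr -0.1 Fz 2.1 z 0.1693 w 0.01827988897772414
```

Emit:
arm_command:
  motion: "0 0 -0.011 0 -0.027 0 0; 0 0 0 0 0 0 0"

```text
clock: 15.3
tool_pos: [0.511, 0.1773, 0.1693]
tcp_rot: [0.001, 0.636, 0.771, 0.002]
force: [5.6, 0.2, 1.3]
width: 0.0186
```

```bash
python3 ang.py
```

```text
clk 15.3 ang 98.63 r 0.1252 yaw 100.95 Ft -5.6 Fr -0.6 Fz 1.3 z 0.1693 w 0.018557522902461498
```

Emit:
arm_command:
  motion: "0 0 -0.011 0 -0.027 0 0; 0 0 0 0 0 0 0"

```text
clock: 15.5
tool_pos: [0.5093, 0.1771, 0.1693]
tcp_rot: [0.001, 0.63, 0.777, 0.002]
force: [7.0, 2.2, -0.4]
width: 0.0188
```

```bash
python3 ang.py
```

```text
clk 15.5 ang 99.44 r 0.1253 yaw 101.93 Ft -7.2 Fr 1.1 Fz -0.4 z 0.1693 w 0.0188407210868986
```

Emit:
arm_command:
  motion: "0 0 -0.011 0 -0.027 0 0; 0 0 0 0 0 0 0"

```text
clock: 15.7
tool_pos: [0.5071, 0.1767, 0.1693]
tcp_rot: [0.001, 0.623, 0.782, 0.002]
force: [7.7, 3.1, -0.2]
width: 0.0188
```

```bash
python3 ang.py
```

```text
clk 15.7 ang 100.42 r 0.1253 yaw 102.93 Ft -8.2 Fr 1.7 Fz -0.2 z 0.1693 w 0.018848094882908145
```

Emit:
arm_command:
  motion: "0 0 -0.011 0 -0.027 0 0; 0 0 0 0 0 0 0"

```text
clock: 15.9
tool_pos: [0.5055, 0.1765, 0.1693]
tcp_rot: [0.001, 0.616, 0.787, 0.003]
force: [8.0, 4.0, -0.9]
width: 0.0182
```

```bash
python3 ang.py
```

```text
clk 15.9 ang 101.19 r 0.1254 yaw 103.9 Ft -8.6 Fr 2.4 Fz -0.9 z 0.1693 w 0.018206236052638245
```

Emit:
arm_command:
  motion: "0 0 -0.011 0 -0.027 0 0; 0 0 0 0 0 0 0"

```text
clock: 16.1
tool_pos: [0.5039, 0.1762, 0.1694]
tcp_rot: [0.001, 0.61, 0.793, 0.003]
force: [9.4, 4.5, -2.0]
width: 0.0188
```

```bash
python3 ang.py
```

```text
clk 16.1 ang 101.91 r 0.1254 yaw 104.85 Ft -10.1 Fr 2.5 Fz -2.0 z 0.1694 w 0.01883699802792035
```

Emit:
arm_command:
  motion: "0 0 -0.011 0 -0.027 0 0; 0 0 0 0 0 0 0"

```text
clock: 16.3
tool_pos: [0.5012, 0.1756, 0.1693]
tcp_rot: [0.001, 0.603, 0.798, 0.003]
force: [6.4, 2.7, -0.7]
width: 0.0189
```

```bash
python3 ang.py
```

```text
clk 16.3 ang 103.2 r 0.1254 yaw 105.86 Ft -6.8 Fr 1.2 Fz -0.7 z 0.1693 w 0.018902828915204638
```

Emit:
arm_command:
  motion: "0 0 -0.011 0 -0.027 0 0; 0 0 0 0 0 0 0"

```text
clock: 16.5
tool_pos: [0.4987, 0.175, 0.1693]
tcp_rot: [0.001, 0.596, 0.803, 0.002]
force: [6.0, 3.1, 0.8]
width: 0.0185
```

```bash
python3 ang.py
```

```text
clk 16.5 ang 104.37 r 0.1254 yaw 106.88 Ft -6.6 Fr 1.5 Fz 0.8 z 0.1693 w 0.018534956609551498
```

Emit:
arm_command:
  motion: "0 0 -0.011 0 -0.027 0 0; 0 0 0 0 0 0 0"

```text
clock: 16.7
tool_pos: [0.4965, 0.1745, 0.1694]
tcp_rot: [0.001, 0.589, 0.808, 0.002]
force: [6.1, 3.3, 0.4]
width: 0.0186
```

```bash
python3 ang.py
```

```text
clk 16.7 ang 105.39 r 0.1255 yaw 107.89 Ft -6.8 Fr 1.6 Fz 0.4 z 0.1694 w 0.0186433227798958
```

Emit:
arm_command:
  motion: "0 0 -0.011 0 -0.027 0 0; 0 0 0 0 0 0 0"

```text
clock: 16.9
tool_pos: [0.4942, 0.1738, 0.1693]
tcp_rot: [0.0, 0.582, 0.814, 0.002]
force: [5.4, 3.5, 1.9]
width: 0.0182
```

```bash
python3 ang.py
python3 - <<'E'
from pol import *
P,D=cams.camera("scene"); cv2.imwrite("pics/s9raw.png",P); cv2.imwrite("pics/s9.png",cv2.convertScaleAbs(cv2.resize(P[185:265,280:390],None,fx=7,fy=7,interpolation=cv2.INTER_CUBIC),alpha=1.5))
P,D=cams.camera("top"); cv2.imwrite("pics/t9raw.png",P); cv2.imwrite("pics/t9.png",cv2.convertScaleAbs(cv2.resize(P[190:290,255:375],None,fx=6,fy=6,interpolation=cv2.INTER_CUBIC),alpha=1.5))
E
```

```text
clk 16.9 ang 106.47 r 0.1255 yaw 108.89 Ft -6.1 Fr 1.8 Fz 1.9 z 0.1693 w 0.01816313039695539
```

View pics/s9.png

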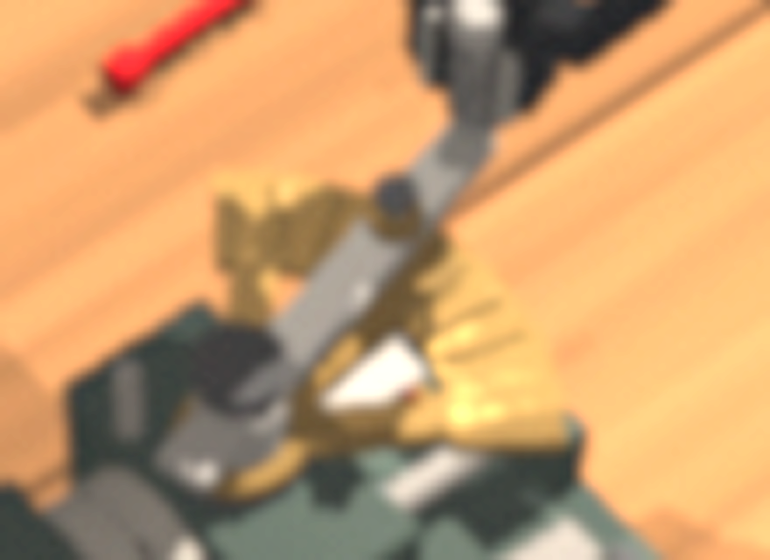

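View pics/t9.png

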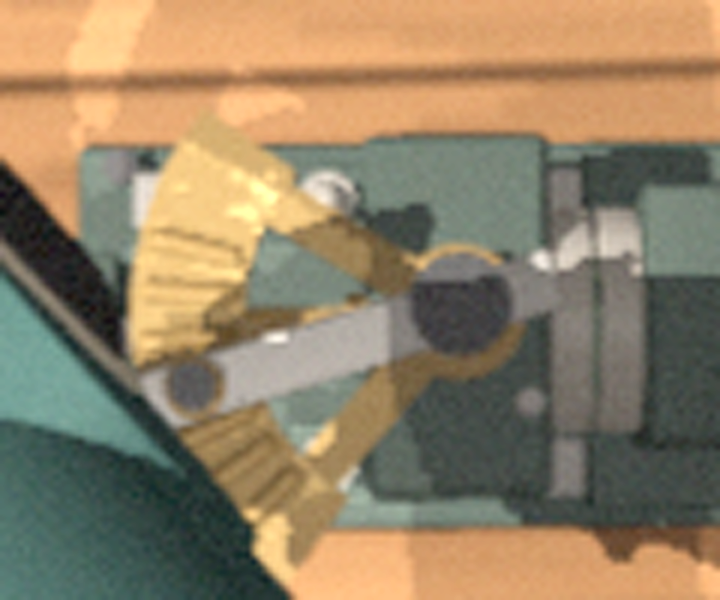

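Run:
```python
from pol import *
p,e=two((192/6+255-.4,382/6+190-.4),(397/7+280-.43,192/7+185-.43)); print(p,e, np.degrees(np.arctan2(p[1]-.0535,p[0]-.53)),np.hypot(p[1]-.0535,p[0]-.53))
P5,_= cv2.imread("pics/top5raw.png"),0
# cap-based: initial plunger cap in pic5
p0=onz("top",217/6+255-.4,167/6+190-.4,p[2]); pv=(.5295,.053); p1=onz("top",192/6+255-.4,382/6+190-.4,p[2])
for q in(p0,p1): print(q,np.degrees(np.arctan2(q[1]-pv[1],q[0]-pv[0])),np.hypot(q[1]-pv[1],q[0]-pv[0]))
I=np.vstack([polar("top",cv2.imread(f"pics/{f}raw.png"),pv,.136,60,146) for f in("top5","t9")])
for y in (0,220):
  for d in range(60,147,5):
    x=(d-60)*9; cv2.line(I,(x,y),(x,y+(8 if d%10 else 20)),(255,255,255),1)
    if d%10==0: cv2.putText(I,str(d),(x,y+35),0,.4,(255,255,255),1)
cv2.imwrite("pics/pol9.png",I)
```

```text
[0.50978073 0.13067463 0.16975173] 0.0016171158555246983 104.68116401380956 0.07977933814444972
[0.57039903 0.12160591 0.16975173] 59.19895738261903 0.07987178352901823
[0.50930955 0.13001402 0.16975173] 104.6903931212806 0.07961666885184435
```

View pics/pol9.png

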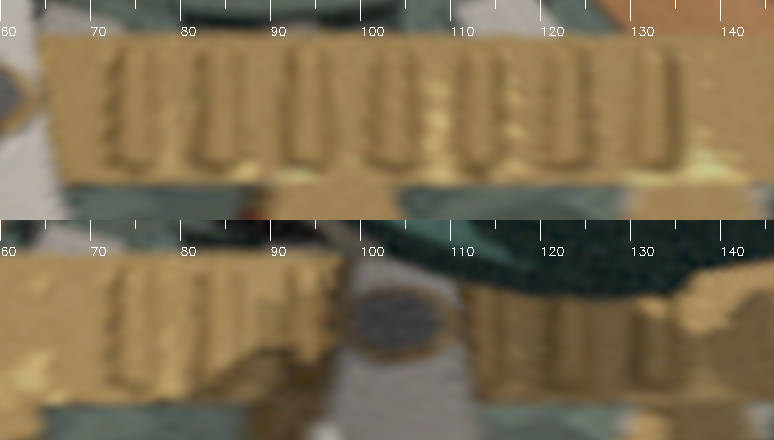

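Emit:
arm_command:
  motion: "0 0 -0.011 0 -0.027 0 0; 0 0 0 0 0 0 0"

```text
clock: 17.2
tool_pos: [0.492, 0.1731, 0.1693]
tcp_rot: [0.0, 0.574, 0.819, 0.002]
force: [4.8, 3.1, 1.7]
width: 0.0188
```

```bash
python3 ang.py
```

```text
clk 17.2 ang 107.55 r 0.1255 yaw 109.89 Ft -5.5 Fr 1.5 Fz 1.7 z 0.1693 w 0.01876248435060769
```

Emit:
arm_command:
  motion: "0 0 -0.011 0 -0.027 0 0; 0 0 0 0 0 0 0"

```text
clock: 17.4
tool_pos: [0.49, 0.1725, 0.1693]
tcp_rot: [0.0, 0.567, 0.824, 0.002]
force: [4.9, 3.4, 0.7]
width: 0.0184
```

```bash
cat > look.py <<'E'
from pol import *
import sys
k=sys.argv[1]
P,D=cams.camera("top"); cv2.imwrite(f"pics/t{k}raw.png",P); cv2.imwrite(f"pics/t{k}.png",cv2.convertScaleAbs(cv2.resize(P[190:290,255:375],None,fx=6,fy=6,interpolation=cv2.INTER_CUBIC),alpha=1.5))
# lever plunger cap: dark grey blob by radius in polar at z=.170
I=polar("top",P,(.5295,.053),.1698,90,130,.068,.092)
h=cv2.cvtColor(I,cv2.COLOR_BGR2HSV); m=((h[...,2]<95)&(h[...,1]<60)).astype(np.uint8)
n,l,s,c=cv2.connectedComponentsWithStats(m)
for i in range(1,n):
    if s[i,4]>800: print("blob",s[i],"ang",90+c[i][0]/9,"r",.092-c[i][1]/219*.024)
cv2.imwrite(f"pics/p{k}.png",I)
E
python3 look.py 10; python3 ang.py
```

```text
blob [ 109    0   91  194 9177] ang 106.70752969379971 r 0.08011752430510463
blob [ 181    0  179   39 1665] ang 119.44377711044378 r 0.08992939240610473
clk 17.45 ang 108.49 r 0.1255 yaw 110.87 Ft -6.0 Fr 2.5 Fz 0.5 z 0.1693 w 0.01810723331069182
```

View pics/t10.png

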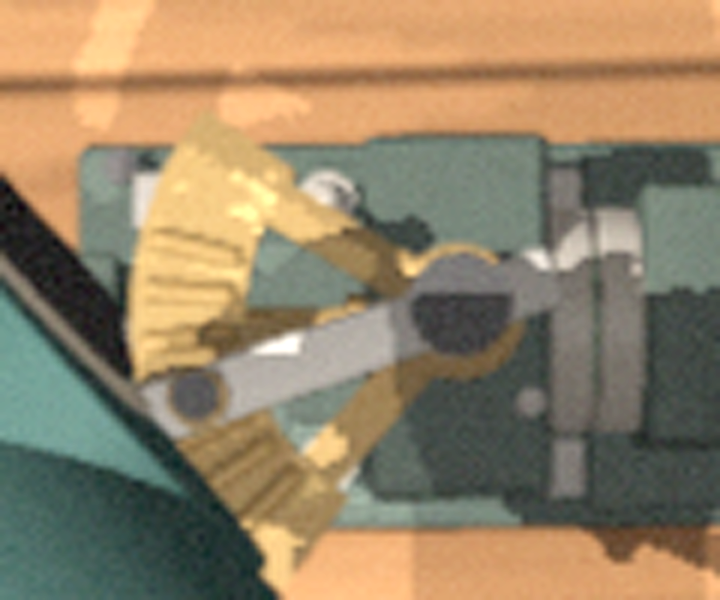

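View pics/p10.png

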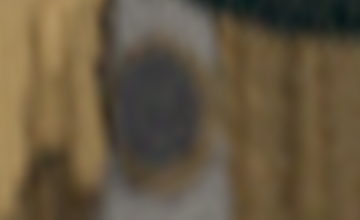

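Emit:
arm_command:
  motion: "0 0 -0.008 0 -0.02 0 0; 0 0 0 0 0 0 0"

```text
clock: 17.65
tool_pos: [0.4887, 0.1721, 0.1693]
tcp_rot: [0.001, 0.562, 0.827, 0.003]
force: [6.1, 5.0, -0.8]
width: 0.0186
```

```bash
python3 ang.py; python3 look.py 11; python3 ang.py
```

```text
clk 17.65 ang 109.09 r 0.1256 yaw 111.6 Ft -7.4 Fr 2.7 Fz -0.8 z 0.1693 w 0.018570694124698302
blob [ 193    0  167   32 1582] ang 120.75691810647562 r 0.09034341824983115
blob [ 116   20   88  148 8255] ang 107.62006864526549 r 0.0804217286327091
blob [102 157  51  63 808] ang 103.40222772277228 r 0.07165956869659568
clk 17.7 ang 109.07 r 0.1256 yaw 111.58 Ft -7.5 Fr 2.1 Fz -1.0 z 0.1693 w 0.018471067651767578
```

View pics/p11.png

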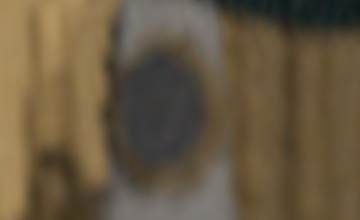

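Emit:
arm_command:
  motion: "0 0 0 0 0 0 0; 0 0 0 0 0 0 0; 0 0 0 0 0 0 0; 0 0 0 0 0 0 0; 0 0 0 0 0 0 0"

```text
clock: 18.2
tool_pos: [0.4888, 0.1722, 0.1693]
tcp_rot: [0.0, 0.562, 0.827, 0.003]
force: [6.1, 4.8, -0.8]
width: 0.0184
```

```bash
python3 ang.py; python3 look.py 12; python3 -c "
from h import *
P,D=cams.camera('scene'); cv2.imwrite('pics/s12.png',P)"; python3 ang.py
```

```text
clk 18.2 ang 109.05 r 0.1256 yaw 111.57 Ft -7.3 Fr 2.5 Fz -0.8 z 0.1693 w 0.018415937974832774
blob [ 114    0   90  167 8390] ang 107.55371473976956 r 0.08053454373275426
blob [ 194    0  166   35 1364] ang 120.77443792766374 r 0.09029317478809304
blob [103 155  50  65 804] ang 103.33015478164732 r 0.07173420568390922
clk 18.3 ang 109.06 r 0.1255 yaw 111.57 Ft -8.3 Fr 2.1 Fz -0.5 z 0.1693 w 0.018596407451728192
```

View pics/s12.png

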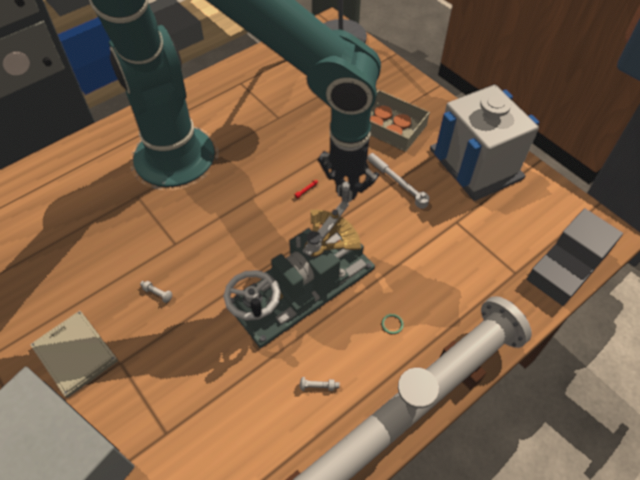

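View pics/t12.png

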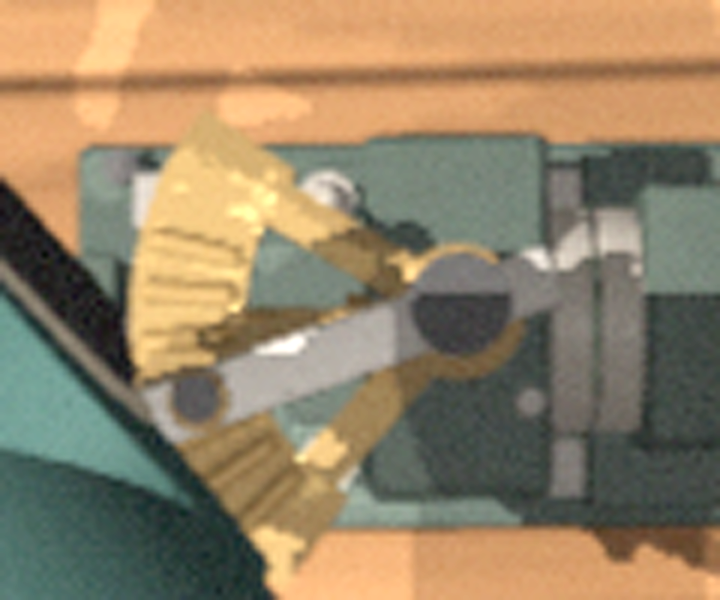

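```bash
python3 -c "
from rig import workorder; print(workorder.hand_in())"; python3 ang.py
```

```text
the job is handed in; nothing more can be done
None
the job is handed in; nothing more can be done
```

The clamp is wound up against the gasket and the lever is held in the fourth notch. I handed the job in at about 18 s on the robot's clock; no verdict is reported.

- **Handwheel:** I wound it clockwise about 0.8 turn until it stopped hard. The crank pushed back with about 15 N and barely moved under further push. The top pictures show the blank flange against the head's flange, and it was still there at the last look.
- **Lever:** I gripped the handle and pulled it counter-clockwise from about 59° to about 107.6°, measured at the plunger. The middle of the fourth notch measures 108.0° and the ridges on either side 103° and 113°. In the last 0.6 s the tool's angle and the grip held steady, with about 7–8 N of resistance.
- **Loose things:** the bolts, spare gasket, red pin and wrench look unmoved in the last scene picture.

**Where checks disagreed:**
- The tool's own angle read about 1.5° more than the lever's angle in the pictures, which I put down to give in the grip.
- The force readings had an uncertain offset early on, so the first click showed less clearly than the later ones. The four clicks rest on the resistance jumps and on the plunger's place among the ridges.
- I did not check the load rod's ring, because it could not be seen clearly.

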